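# Snap the specimen rack's lid shut and set its transport lock

## Robot

A 6-joint arm with a two-finger parallel gripper is mounted at the origin on the work surface. World frame = base frame: x ahead of the robot, y to its left, z up, the work surface at z = 0. Lengths are in mm, angles in degrees, forces in N, time in s.
With the tool pointing down it reaches from about 300 to 850 mm from the base axis. Payload 4.2 kg.
Tool frame: the origin (TCP) lies midway between the tips of the shut fingers; the grasp point (between the pads) lies 19 mm behind it; z points along the fingers, y is the direction in which the jaws open and shut (so a half turn about z gives the same grasp; the last joint's range is limited). The gripper opens to 91 mm and grips with 3 to 60 N. Pads are 32 mm wide; open, the fingers measure 118 mm over their backs; the gripper's body (76 mm by 178 mm) begins 60 mm behind the grasp point.
Start: joints at [-78.209, 18.312, 89.639, -0, 72.044, -1.146], TCP at [128.736, -560.42, 213.976] pointing down, gripper open.
Joint ranges: [-177.97, 177.97], [-48.28, 115.42], [12.27, 149.76], [-77.06, 257.06], [2.81, 150.46], [-146.56, 146.56]. Speed limits (degrees/s): [147.25, 147.25, 180, 180, 180, 180].

## Interface

Orientations are given as [roll, pitch, yaw] about the fixed x, y, z axes, in that order (R = Rz(yaw) Ry(pitch) Rx(roll)).
In Python, from workcell import state, grab_frame, camera_info, workorder gives the robot as it stands.
- The arm moves only by the shell command python3 -m creep 'ROWS' [FORCE]. ROWS is JSON, a list of rows, each an object of numbers: "dx", "dy", "dz": the shift along the tool's x, y, z in m; "yaw": the turn about the tool's z in degrees; "hand": the finger opening in m, from 0 to 0.0912. A call has 1 to 10 rows; each row is the pose to reach, as a shift and turn from the pose commanded when the call began, along the tool's axes at that moment; what a row does not reach only later rows make up. A row lasts 1/10 s, in which the tool goes at most 50 mm and 8.59 degrees, less where a joint would pass 70% of its speed; a pose out of reach is approached as far as the arm can. A call with a gripper value outside its range is refused whole. The fingers move at their own pace and stop on an object; FORCE is the grip in N (left out, the last holds). Time passes only in rows, so rows that repeat a pose let the fingers close. It gives the time, the measured TCP pose, the force and the opening at its end, in the units of the state.
- state(): the state, without advancing time (a new reading comes with each control period).
- grab_frame(name): name is "scene" or "side" or "wrist"; returns the picture (420x560x3 uint8, red, green, blue); there is no depth.
- camera_info(name): a dict with "K" (3x3 intrinsics, pixels), "eye" and "orientation" of the camera in the world. Camera axes: x right, y up, looking along -z (the intrinsics and any distortion apply to the point x, -y, -z); pixel columns grow to the right and rows downward; lengths in mm; the calibration is good to about 2 mm. A picture is of the moment at which its call begins: read the wrist's pose just before it. camera_info takes no time and is no camera call; for the wrist camera it gives the pose at the moment of the call.
- workorder.job_done(): hands the job in, once; it reports no verdict.
The state is a dict: "time_s": time; "qpos": joint angles; "qvel": joint speeds; "effort": joint torques, N m; "ee_pos": TCP position; "ee_rot": TCP orientation; "force": force on the tool from outside, world axes, zero at the start; "torque": the same for the moment, N m; "gripper_width": finger opening in mm.
Only numpy, scipy, OpenCV 4.12 (cv2) and the standard library are available. Lean on these libraries where they do the work, as an engineer would, in place of code of your own. Each camera call takes 0.05 s, during which the arm holds its last target. There are 200 camera calls.

## Task

Get the specimen rack ready for transport: swing its clear lid down and press the yellow tab until the lid snaps fully home in its catch, then stop pressing and let go of it. After that, slide the red lock knob all the way to its end stop over the shut lid. Do not force the lid, and leave the other things on the bench where they are.

Things in the scene. Friction and masses are not known exactly. Their poses are not given: they have to be found in the camera images.
- rack: White specimen rack, fixed to the bench. Base 200 x 230 mm, origin at the centre of its underside, z up, x level from its low front edge (which faces the robot's right and a little towards the robot) to its high back. Its face slopes up along x at 30 deg from level and crosses the origin's vertical 110 mm up.
- lamp (a point): Middle of the rack's fixed grey lamp bar: 30 mm thick, 280 mm long, level along the rack's y, 5 mm in front of the origin and 265 mm up, on posts at y = +-128 mm. It hangs above the lid's front part, so a tool pointing straight down does not fit over the tab: come from the front, tilted so that it points square to the sloping face (30 deg).
- lid_hinge (a point): Middle of the lid's hinge line, near the top of the sloping face, 6 mm out from the face: at x +49 mm, z +145 mm in the rack's frame. The line runs along the rack's y; the point's axes are the rack's.
- lid (a joint): Angle (rad) of the clear, blue-framed lid, 105 mm from hinge to front edge, 180 mm wide. 0 = shut, parallel to the face, on a firm stop; positive = open. A stiff hinge: it stays where left. From about 0.11 to 0.05 its edge rides over a sprung catch (two orange noses): pressed at the tab this takes a peak of about 11 N, then it snaps to 0 by itself. Over 45 N on the lid damages it.
- lid_tab (a point): Centre of the flat yellow press tab on the lid (26 mm along the slope x 50 mm wide), 85 mm from the hinge line, 4 mm above the hinge axis in the lid's frame, flush with the lid's top. Moves with the lid. Axes: y along the hinge line (the rack's y), z square out of the lid, x from the tab towards the hinge.
- lock (a joint): Position (m) of the red transport-lock knob on the low front strip of the face: 0 = open end, 0.050 = locked end stop; it slides along the rack's +y against about 2.5 N of friction and stays where it is left. Starts 0 to 0.012. Its steel bolt slides over the lid's blue lip once the lid is shut.
- lock_knob (a point): Centre of the red lock knob (16 mm along the slope, 14 mm along y, its top 28 mm out from the face), 15 mm out from the face and 82 mm down-slope of the middle of the face. The bolt is on its up-slope, +y side; 60 mm of clear face on its -y side, 23 mm down-slope. The point's x points up the slope, y along the slide, z square out of the face.
- jar_mid (a point): Bystander: glass jar with yellow lid, 64 mm across, 85 mm tall, upright beside the rack; centre.
- blade_box_mid (a point): Bystander: white and green carton, 95 x 45 x 32 mm, behind the rack; centre.
- vial_mid (a point): Bystander: small vial with red cap, 28 mm across, 52 mm tall, upright in front of the rack; centre.
- cap_mid (a point): Bystander: loose red cap, 42 mm across, 12 mm tall, in front of the rack; centre.
- cup_mid (a point): Bystander: white cup, 72 mm across, 70 mm tall; centre.
- amber_mid (a point): Bystander: amber bottle, 60 mm across, 130 mm tall; centre.
- spatula_mid (a point): Bystander: spatula lying on the bench, about 200 mm long; a point on it.

How it is judged (in metres and radians):
On the way, in this order (a step that is already met when the one before it is completed fails the run):
1. the lid is snapped shut and the fingers no longer press on it (value of joint lid below 0.03 rad and contact force between the fingers and lid below 0.5 N), for 0.2 s.
2. the lock knob is at its locked end stop, the lid still shut (value of joint lid below 0.03 rad and value of joint lock above 0.046 m), for 0.2 s.
At the end, for the whole second after the job is handed in: The lid is snapped shut (within 0.03 rad of fully home), the lock knob is within 4 mm of its locked end stop (lock above 0.046 m), and both are at rest (all of step 2 and velocity of joint lid below 0.02 rad/s and velocity of joint lock below 0.005 m/s); the robot touches nothing.
It fails at once if the lid is forced: more than 45 N between fingers and lid (contact force between the fingers and lid above 45 N).
It fails at once if a bystander is moved by more than 25 mm (distance of any of jar_mid, blade_box_mid, vial_mid, cap_mid, cup_mid, amber_mid, spatula_mid from where it was at the start of the episode above 0.025 m).
It also fails if it takes over 51 s, if anything falls off the work surface, if the arm or the gripper's body presses on something with over 40 N, if the wrist force passes 120 N, or if a joint passes its speed limit or range.

## Working session

There is one attempt and no reset: what is moved stays moved. The work goes in short steps, Python scripts to look and compute and a shell command to move; the robot and the scene stay as the last step left them, time stands still between calls to the robot, and variables do not carry over. Pictures are saved under pics/ and viewed, on a budget of 10 in all, crops included, one or two more only if the job needs it, and the job is handed in when it is done.

```bash
ls; mkdir -p pics; python3 - <<'E'
from workcell import *
import cv2
print(state())
for n in("scene","side"):
    print(n,camera_info(n)); cv2.imwrite(f"pics/{n}0.png",grab_frame(n)[:,:,::-1])
print(camera_info("wrist"))
E
```

```text
pics
{'time_s': 0.0, 'qpos': array([-7.82086648e+01,  1.83515201e+01,  8.97061889e+01,  1.31367642e-03,
        7.20431454e+01, -1.14461951e+00]), 'qvel': array([-0.02353176, -0.06328911, -0.00619778,  0.00809234, -0.04648789,
        0.11356442]), 'effort': array([ 2.38963323e-03, -4.12458086e+01, -2.31976891e+01,  7.30707217e-02,
        4.59640310e-02, -1.34986253e-04]), 'ee_pos': array([ 128.63878063, -559.91227707,  213.12296093]), 'ee_rot': array([-1.79899191e+02, -3.26339420e-03,  1.29355457e+01]), 'force': array([ 0.1126101 , -0.76126079,  0.56694132]), 'torque': array([-0.03547399,  0.03898841,  0.09143709]), 'gripper_width': 91.03414492335196}
scene {'K': array([[503.3919711 ,   0.        , 285.3949309 ],
       [  0.        , 503.3919711 , 202.43847025],
       [  0.        ,   0.        ,   1.        ]]), 'eye': array([1744.57144251, -436.82136176, 1065.13499655]), 'orientation': array([54.67055415,  0.17641986, 68.07257621])}
side {'K': array([[421.11521756,   0.        , 278.13667405],
       [  0.        , 421.11521756, 208.53421272],
       [  0.        ,   0.        ,   1.        ]]), 'eye': array([154.81488481, 841.26378906, 995.19272906]), 'orientation': array([  47.33971376,    0.92226445, -153.8134096 ])}
{'K': array([[357.26157908,   0.        , 277.19225643],
       [  0.        , 357.26157908, 206.00589747],
       [  0.        ,   0.        ,   1.        ]]), 'eye': array([ 202.6680754 , -542.30170774,  383.18965318]), 'orientation': array([-15.5686184 ,   0.11502629, -77.05045361])}
```

View pics/scene0.png

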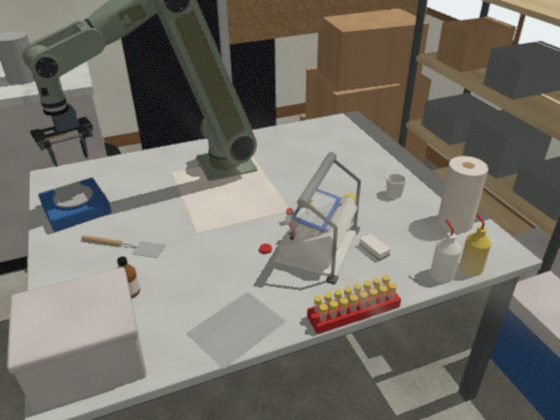

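View pics/side0.png

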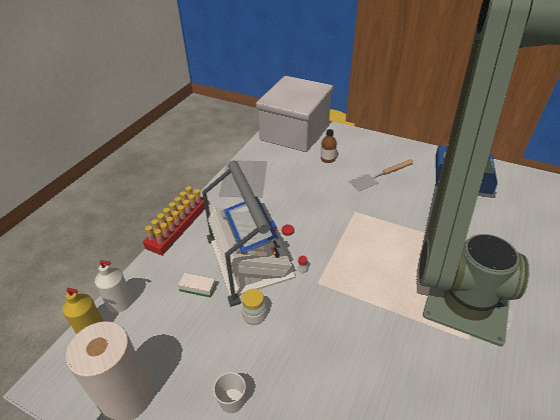

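```bash
python3 - <<'E'
import cv2,numpy as np
a=cv2.imread("pics/scene0.png")[135:295,250:400]; b=cv2.imread("pics/side0.png")[150:315,180:330]
f=lambda i:cv2.resize(i,(400,430),interpolation=cv2.INTER_CUBIC)
print(a.shape,b.shape)
cv2.imwrite("pics/zoom.png",np.hstack([f(a),f(b)]))
E
```

```text
(160, 150, 3) (165, 150, 3)
```

View pics/zoom.png

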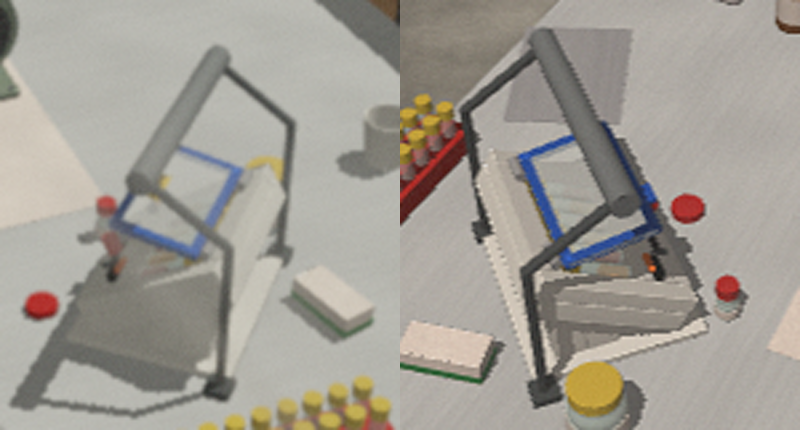

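```bash
cat > h.py <<'E'
import numpy as np, cv2
from scipy.spatial.transform import Rotation as R
from workcell import *
eul=lambda a:R.from_euler('xyz',a,degrees=True)
def ray(ci,p):
    d=np.linalg.inv(ci["K"])@[p[0],p[1],1]
    d=eul(ci["orientation"]).apply([d[0],-d[1],-d[2]]); return np.array(ci["eye"]),d/np.linalg.norm(d)
def tri(*rs):
    A=sum(np.eye(3)-np.outer(d,d) for e,d in rs); b=sum((np.eye(3)-np.outer(d,d))@e for e,d in rs)
    x=np.linalg.solve(A,b); return x,[round(float(np.linalg.norm(np.cross(d,x-e))),1) for e,d in rs]
def plane(r,z): e,d=r; return e+d*(z-e[2])/d[2]
def proj(ci,P):
    v=eul(ci["orientation"]).inv().apply(np.array(P)-ci["eye"]); v=v*[1,-1,-1]
    q=v@ci["K"].T; return (q[...,:2].T/q[...,2]).T
E
python3 - <<'E'
from h import *
c,s=camera_info("scene"),camera_info("side")
T=lambda p,q:tri(ray(c,p),ray(s,q))
A=T((331.4,154.3),(263.6,228.7));B=T((302.5,203.1),(232.9,164.2));print(A,B)
print(np.linalg.norm(A[0]-B[0]), (A[0]+B[0])/2, np.degrees(np.arctan2(*(A[0]-B[0])[[1,0]])))
for n,p,q in(("f1",(332.5,279.4),(210.8,238)),("f2",(355.8,228.8),(233,299.6))):print(n,plane(ray(c,p),0),plane(ray(s,q),0),T(p,q))
E
```

```text
(array([512.89834818, 215.34026085, 267.60742132]), [2.2, 2.2]) (array([717.04324786,  23.49212281, 265.99136969]), [1.3, 1.3])
280.1489956451236 [614.97079802 119.41619183 266.79939551] 136.7786328143033
f1 [774.27689078 103.01094259   0.        ] [ 7.81708947e+02  9.92593839e+01 -1.13686838e-13] (array([778.68785311, 101.52593025,   4.09083211]), [0.9, 0.9])
f2 [583.81952744 285.32759357   0.        ] [593.62725879 274.82827507   0.        ] (array([590.95888799, 279.77935744,   7.2544255 ]), [1.0, 1.0])
```

```bash
python3 -m creep; python3 -m creep --help; python3 -c "
from workcell import *
print(state()['time_s'])"
```

```text
0.1invalid input
invalid input: not JSON, or not a number
```

```bash
cat >> h.py <<'E'
O=np.array([618.4,123.0,0]); YAW=46.7
def W(p): return O+R.from_euler('z',YAW,degrees=True).apply(p)
def RK(p): return R.from_euler('z',YAW,degrees=True).inv().apply(np.array(p)-O)
def go(target):   # world mm -> tool-axis shift in m from the measured pose
    s=state(); return np.round(eul(s['ee_rot']).inv().apply(np.array(target)-s['ee_pos'])/1000,4)
E
python3 - <<'E'
from h import *
t=W([-110,0,300]);print(t,go(t))
E
```

```text
[542.95998118  42.94499666 300.        ] [ 0.5388 -0.495  -0.086 ]
```

```bash
python3 -m creep '[{"dx":0.03,"dy":-0.02,"dz":-0.03,"yaw":-8,"hand":0},{"dx":0.06,"dy":-0.05,"dz":-0.06,"yaw":-16,"hand":0},{"dx":0.09,"dy":-0.08,"dz":-0.086,"yaw":-24,"hand":0},{"dx":0.12,"dy":-0.11,"dz":-0.086,"yaw":-32,"hand":0},{"dx":0.15,"dy":-0.14,"dz":-0.086,"yaw":-40,"hand":0},{"dx":0.18,"dy":-0.17,"dz":-0.086,"yaw":-48,"hand":0},{"dx":0.21,"dy":-0.2,"dz":-0.086,"yaw":-56,"hand":0},{"dx":0.24,"dy":-0.23,"dz":-0.086,"yaw":-64,"hand":0},{"dx":0.27,"dy":-0.25,"dz":-0.086,"yaw":-72,"hand":0},{"dx":0.30,"dy":-0.27,"dz":-0.086,"yaw":-80,"hand":0}]' 20
python3 - <<'E'
from h import *
t=W([-110,0,300]);print(state()['ee_rot'],state()['qpos'],go(t))
E
```

```text
time_s: 1.1
ee_pos: [361.1, -228.5, 299.9]
ee_rot: [-180.0, 0.0, 93.3]
force: [1.3, 0.1, 0.5]
gripper_width: 14.0
[-1.79995842e+02  6.55087356e-03  9.32827666e+01] [-3.38591133e+01  2.00064904e+00  9.78575514e+01 -7.84851213e-03
  8.01411589e+01 -3.71405358e+01] [ 2.606e-01  1.971e-01 -2.000e-04]
```

```bash
python3 -m creep '[{"dx":0.02,"dy":0.02,"yaw":-8,"hand":0},{"dx":0.05,"dy":0.04,"yaw":-16,"hand":0},{"dx":0.08,"dy":0.06,"yaw":-24,"hand":0},{"dx":0.11,"dy":0.08,"yaw":-32,"hand":0},{"dx":0.14,"dy":0.1,"yaw":-40,"hand":0},{"dx":0.16,"dy":0.12,"yaw":-48,"hand":0},{"dx":0.19,"dy":0.14,"yaw":-56,"hand":0},{"dx":0.21,"dy":0.16,"yaw":-64,"hand":0},{"dx":0.235,"dy":0.18,"yaw":-72,"hand":0},{"dx":0.26,"dy":0.197,"yaw":-80,"hand":0}]'
python3 - <<'E'
from h import *
t=W([-110,0,300]);print(state()['ee_rot'],state()['qpos'],go(t))
E
```

```text
[-1.79995842e+02  6.55087356e-03  9.32827666e+01] [-3.38591133e+01  2.00064904e+00  9.78575514e+01 -7.84851213e-03
  8.01411589e+01 -3.71405358e+01] [ 2.606e-01  1.971e-01 -2.000e-04]validation failed for argument at $[0]...
```

```bash
python3 -m creep '[{"dx":0.02,"dy":0.02,"dz":0,"yaw":-8,"hand":0},{"dx":0.05,"dy":0.04,"dz":0,"yaw":-16,"hand":0},{"dx":0.08,"dy":0.06,"dz":0,"yaw":-24,"hand":0},{"dx":0.11,"dy":0.08,"dz":0,"yaw":-32,"hand":0},{"dx":0.14,"dy":0.1,"dz":0,"yaw":-40,"hand":0},{"dx":0.16,"dy":0.12,"dz":0,"yaw":-48,"hand":0},{"dx":0.19,"dy":0.14,"dz":0,"yaw":-56,"hand":0},{"dx":0.21,"dy":0.16,"dz":0,"yaw":-64,"hand":0},{"dx":0.235,"dy":0.18,"dz":0,"yaw":-72,"hand":0},{"dx":0.26,"dy":0.197,"dz":0,"yaw":-80,"hand":0}]'
python3 - <<'E'
from h import *
t=W([-110,0,300]);print(state()['ee_rot'],state()['qpos'],go(t))
E
```

```text
time_s: 2.1
ee_pos: [544.7, 40.8, 299.3]
ee_rot: [-180.0, -0.0, 173.3]
force: [0.3, -0.4, 0.0]
gripper_width: 0.2
[-1.79977853e+02 -4.94010213e-02  1.73272764e+02] [ 3.08258866e+00  1.33424829e+01  8.43960686e+01 -1.35273793e-02
  8.23139007e+01 -8.01883699e+01] [ 0.002   0.002  -0.0007]
```

```bash
python3 -m creep '[{"dx":0.002,"dy":0.002,"dz":0,"yaw":-8,"hand":0},{"dx":0.002,"dy":0.002,"dz":0,"yaw":-16,"hand":0},{"dx":0.002,"dy":0.002,"dz":0,"yaw":-24,"hand":0},{"dx":0.002,"dy":0.002,"dz":0,"yaw":-32,"hand":0},{"dx":0.002,"dy":0.002,"dz":0,"yaw":-40,"hand":0},{"dx":0.002,"dy":0.002,"dz":0,"yaw":-47,"hand":0},{"dx":0.002,"dy":0.002,"dz":0,"yaw":-53.4,"hand":0},{"dx":0.002,"dy":0.002,"dz":0,"yaw":-53.4,"hand":0}]'
python3 - <<'E'
from h import *
t=W([-110,0,300]);print(state()['ee_rot'],state()['qpos'],go(t))
f=grab_frame("wrist");cv2.imwrite("pics/w1.png",f[:,:,::-1])
E
```

```text
time_s: 2.9
ee_pos: [542.1, 41.9, 299.4]
ee_rot: [180.0, -0.0, -133.7]
force: [0.7, 0.6, -0.4]
gripper_width: 0.5
[ 1.79963430e+02 -4.45745547e-02 -1.33676621e+02] [ 3.20842932e+00  1.31119962e+01  8.46883983e+01 -3.80403231e-03
  8.22571388e+01 -1.33114421e+02] [-0.0013  0.0001 -0.0006]
```

View pics/w1.png

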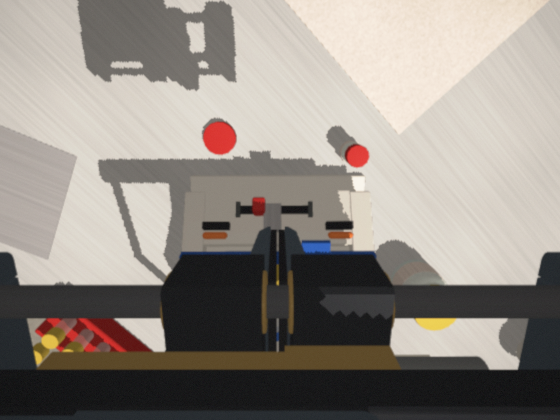

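```bash
python3 - <<'E'
from h import *
ci=camera_info("wrist")
f=cv2.imread("pics/w1.png"); h=cv2.cvtColor(f,cv2.COLOR_BGR2HSV)
m=((h[...,0]<6)|(h[...,0]>174))&(h[...,1]>150)&(h[...,2]>60); n,l,st,ce=cv2.connectedComponentsWithStats(m.astype('u1'))
for s,c in zip(st[1:],ce[1:]):
    if s[4]>60: print('red',s,c,RK(plane(ray(ci,c),90)))
m=(h[...,0]>7)&(h[...,0]<14)&(h[...,1]>120); n,l,st,ce=cv2.connectedComponentsWithStats(m.astype('u1'))
for s,c in zip(st[1:],ce[1:]):
    if s[4]>60: print('or',s,c,RK(plane(ray(ci,c),90)))
for p in((238,209),(311,209)): print('slot',RK(plane(ray(ci,p),69)))
for p in((190,176),(364,176)): print('edge',RK(plane(ray(ci,p),50)))
print(proj(ci,W([-43.9,0,92])),proj(ci,W([-78.5,0,82])), state()['time_s'])
E
```

```text
red [204 122  32  32 811] [219.1676942 137.4784217] [-155.71249691  -59.61734213   90.        ]
red [345 145  23  22 389] [356.50128535 155.29048843] [-135.86412115   85.09696168   90.        ]
red [252 198  13  17 200] [258.15  205.835] [-81.14495556 -20.5003676   90.        ]
red [ 36 318  26  19 226] [ 47.51327434 325.25221239] [  66.95042732 -279.48505667   90.        ]
red [  57  318   93   34 1588] [103.96599496 335.53148615] [  81.95535899 -213.00971164   90.        ]
or [203 232  24   7 157] [214.42675159 235.01273885] [-47.44964539 -70.56380796  90.        ]
or [328 232  25   6 140] [340.16428571 234.52857143] [-46.77615164  71.2094005   90.        ]
slot [-71.72832551 -45.26115079  69.        ]
slot [-70.98464073  39.85916726  69.        ]
edge [-107.66167541 -103.04608105   50.        ]
edge [-105.87680514  104.15950563   50.        ]
[277.0376803  238.07760498] [276.76918013 206.05337294] 2.95
```

```bash
python3 - <<'E'
from h import *
c,s=camera_info("scene"),camera_info("side")
a=lambda p:(250+p[0]*.375,135+p[1]*160/430); b=lambda p:(180+(p[0]-400)*.375,150+p[1]*165/430)
for p,q in(((180,150),(657,228)),((118,222),(605,125)),((242,170),(568,262)),((197,252),(522,160))):
    x,r=tri(ray(c,a(p)),ray(s,b(q)));print(RK(x),r)
t=W([-62,0,300]);print(go(t))
E
```

```text
[-43.04361322  87.33170545 159.68673756] [11.5, 11.5]
[-51.585066   -83.77449239 165.23368314] [3.7, 3.7]
[ 44.11112642  86.02753256 148.06816651] [2.6, 2.6]
[ 43.99998549 -82.03585213 147.0222286 ] [0.3, 0.3]
[-0.0493  0.0006 -0.0005]
```

```bash
python3 -m creep '[{"dx":-0.02,"dy":0.0006,"dz":0.02,"yaw":-0.4,"hand":0},{"dx":-0.04,"dy":0.0006,"dz":0.05,"yaw":-0.4,"hand":0},{"dx":-0.0473,"dy":0.0006,"dz":0.08,"yaw":-0.4,"hand":0},{"dx":-0.0473,"dy":0.0006,"dz":0.1,"yaw":-0.4,"hand":0},{"dx":-0.0473,"dy":0.0006,"dz":0.11,"yaw":-0.4,"hand":0},{"dx":-0.0473,"dy":0.0006,"dz":0.11,"yaw":-0.4,"hand":0}]'
python3 - <<'E'
from h import *
s=state();print(RK(s['ee_pos']),s['ee_rot'],s['force'])
f=grab_frame("wrist");g=grab_frame("side")
cv2.imwrite("pics/w2.png",np.hstack([f[150:320,130:430],g[100:270,150:450]])[:,:,::-1])
E
```

```text
time_s: 3.55
ee_pos: [573.7, 76.4, 188.6]
ee_rot: [179.9, -0.1, -133.3]
force: [-0.0, 0.5, 0.1]
gripper_width: 0.5
[-64.57527516   0.53356925 188.55366997] [ 1.79887030e+02 -1.42255875e-01 -1.33333618e+02] [-0.02615298  0.51213376  0.10080226]
```

View pics/w2.png

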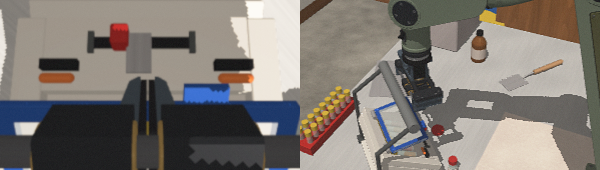

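```bash
for i in 1 2 3; do :; done; python3 -m creep '[{"dx":0,"dy":0,"dz":0.006,"yaw":0,"hand":0},{"dx":0,"dy":0,"dz":0.012,"yaw":0,"hand":0},{"dx":0,"dy":0,"dz":0.018,"yaw":0,"hand":0},{"dx":0,"dy":0,"dz":0.024,"yaw":0,"hand":0},{"dx":0,"dy":0,"dz":0.03,"yaw":0,"hand":0},{"dx":0,"dy":0,"dz":0.03,"yaw":0,"hand":0}]'
```

```text
time_s: 4.25
ee_pos: [573.9, 76.4, 158.8]
ee_rot: [179.9, -0.1, -133.3]
force: [0.1, 0.9, 0.1]
gripper_width: 0.7
```

```bash
python3 -m creep '[{"dx":0,"dy":0,"dz":0.005,"yaw":0,"hand":0},{"dx":0,"dy":0,"dz":0.01,"yaw":0,"hand":0},{"dx":0,"dy":0,"dz":0.015,"yaw":0,"hand":0},{"dx":0,"dy":0,"dz":0.015,"yaw":0,"hand":0}]'
```

```text
time_s: 4.65
ee_pos: [574.1, 76.5, 144.0]
ee_rot: [179.9, -0.1, -133.3]
force: [0.4, 0.2, -0.3]
gripper_width: 0.3
```

```bash
python3 - <<'E'
from h import *
s=state();print(RK(s['ee_pos']),s['force'])
f=grab_frame("wrist");g=grab_frame("scene")
cv2.imwrite("pics/w3.png",np.hstack([cv2.resize(f[150:320,130:430],(600,340)),cv2.resize(g[130:215,260:310],(200,340),interpolation=2)])[:,:,::-1])
E
```

```text
[-64.24351651   0.33874727 144.02861321] [ 0.36745633  0.19559444 -0.29885652]
```

View pics/w3.png

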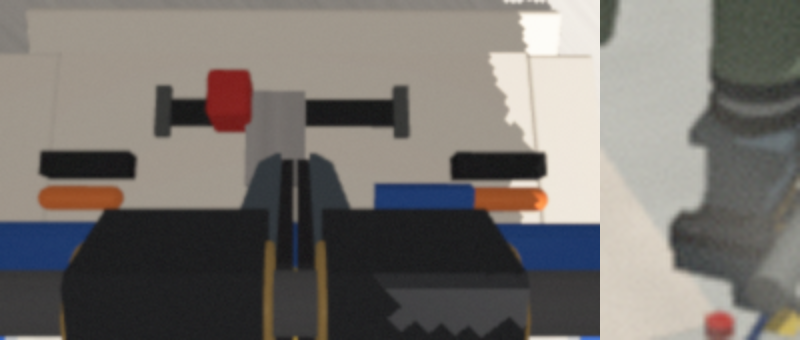

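```bash
python3 - <<'E'
from h import *
ci=camera_info("wrist")
for a in range(0,50,5):
    s=np.radians(30-a); e=lambda L,h:[49-L*np.cos(s)-h*np.sin(s),60,145-L*np.sin(s)+h*np.cos(s)]
    print(a,np.round(e(105,4),1),proj(ci,W(e(105,4))).round(1),proj(ci,W(e(105,-4))).round(1))
print('tip',proj(ci,W([-64+-16,0,144])),proj(ci,W([-48,0,144])))
E
```

```text
0 [-43.9  60.   96. ] [366.8 255.5] [364.  256.9]
5 [-47.9  60.  104.3] [370.4 255. ] [367.3 255.4]
10 [-51.   60.  112.8] [374.3 255.8] [370.9 255. ]
15 [-53.5  60.  121.7] [378.6 258. ] [374.9 256. ]
20 [-55.1  60.  130.7] [383.3 261.9] [379.2 258.4]
25 [-55.9  60.  139.8] [388.3 267.6] [383.9 262.5]
30 [-56.  60. 149.] [393.7 275.3] [389.  268.4]
35 [-55.3  60.  158.1] [399.5 285.3] [394.4 276.4]
40 [-53.7  60.  167.2] [405.7 297.7] [400.3 286.7]
45 [-51.4  60.  176. ] [412.2 312.8] [406.5 299.5]
tip [275.85838895 227.3589902 ] [275.86705242 284.76557079]
```

```bash
python3 -m creep '[{"dx":0,"dy":0,"dz":0.004,"yaw":0,"hand":0},{"dx":0,"dy":0,"dz":0.008,"yaw":0,"hand":0},{"dx":0,"dy":0,"dz":0.012,"yaw":0,"hand":0},{"dx":0,"dy":0,"dz":0.016,"yaw":0,"hand":0},{"dx":0,"dy":0,"dz":0.019,"yaw":0,"hand":0},{"dx":0,"dy":0,"dz":0.019,"yaw":0,"hand":0}]'
python3 - <<'E'
from h import *
s=state();print(RK(s['ee_pos']),s['force'])
ci=camera_info("wrist");f=grab_frame("wrist")
h=cv2.cvtColor(f,cv2.COLOR_RGB2HSV);m=(abs(h[...,0].astype(int)-112)<12)&(h[...,1]>120)&(h[...,2]>50)
for c in(175,185,190,385,395): print(c,np.where(m[:,c])[0][[0,-1]] if m[:,c].any() else None)
for a in range(0,40,3):
    s=np.radians(30-a); e=lambda L,h:[49-L*np.cos(s)-h*np.sin(s),60,145-L*np.sin(s)+h*np.cos(s)]
    print(a,np.round(e(105,4),1),proj(ci,W(e(105,4))).round(1),proj(ci,W(e(105,-4))).round(1))
E
```

```text
time_s: 5.35
ee_pos: [574.2, 76.4, 125.3]
ee_rot: [180.0, -0.1, -133.3]
force: [0.0, 0.5, 1.1]
gripper_width: 0.4
[-64.214252     0.24596362 125.27522971] [0.02394758 0.48069412 1.1215909 ]
175 None
185 None
190 None
385 [267 271]
395 [267 284]
0 [-43.9  60.   96. ] [374.2 268.8] [370.9 269.8]
3 [-46.4  60.  100.9] [376.7 268.7] [373.1 269. ]
6 [-48.5  60.  105.9] [379.4 269. ] [375.6 268.7]
9 [-50.5  60.  111.1] [382.2 269.9] [378.1 268.8]
12 [-52.1  60.  116.4] [385.1 271.4] [380.9 269.4]
15 [-53.5  60.  121.7] [388.3 273.5] [383.8 270.6]
18 [-54.5  60.  127.1] [391.6 276.2] [386.8 272.4]
21 [-55.3  60.  132.5] [395.1 279.7] [390.  274.9]
24 [-55.8  60.  138. ] [398.8 284. ] [393.5 278. ]
27 [-56.1  60.  143.5] [402.7 289.2] [397.1 282. ]
30 [-56.  60. 149.] [406.7 295.2] [400.9 286.7]
33 [-55.6  60.  154.5] [411.  302.2] [404.9 292.3]
36 [-55.  60. 160.] [415.5 310.3] [409.  298.9]
39 [-54.1  60.  165.4] [420.2 319.4] [413.4 306.5]
```

```bash
python3 -m creep '[{"dx":-0.001,"dy":0,"dz":0.003,"yaw":0,"hand":0},{"dx":-0.002,"dy":0,"dz":0.006,"yaw":0,"hand":0},{"dx":-0.003,"dy":0,"dz":0.009,"yaw":0,"hand":0},{"dx":-0.003,"dy":0,"dz":0.011,"yaw":0,"hand":0},{"dx":-0.003,"dy":0,"dz":0.011,"yaw":0,"hand":0}]'; python3 -m creep '[{"dx":-0.001,"dy":0,"dz":0,"yaw":0,"hand":0},{"dx":-0.002,"dy":0,"dz":0,"yaw":0,"hand":0},{"dx":-0.002,"dy":0,"dz":0,"yaw":0,"hand":0}]'
python3 - <<'E'
from h import *
s=state();print(RK(s['ee_pos']),R.from_euler('z',-YAW,degrees=True).apply(s['force']))
E
```

```text
time_s: 5.9
ee_pos: [576.4, 78.7, 114.5]
ee_rot: [180.0, -0.0, -133.3]
force: [0.2, -0.3, -0.5]
gripper_width: 0.3
time_s: 6.2
ee_pos: [578.1, 80.2, 115.1]
ee_rot: [-180.0, 0.0, -133.3]
force: [0.1, -0.7, -0.7]
gripper_width: 0.6
[-5.87215457e+01 -2.28448198e-02  1.15059744e+02] [-0.46449166 -0.5909991  -0.65101205]
```

```bash
python3 -m creep '[{"dx":-0.001,"dy":0,"dz":0,"yaw":0,"hand":0},{"dx":-0.001,"dy":0,"dz":0,"yaw":0,"hand":0}]'; python3 -m creep '[{"dx":-0.001,"dy":0,"dz":0,"yaw":0,"hand":0},{"dx":-0.001,"dy":0,"dz":0,"yaw":0,"hand":0}]'; python3 -m creep '[{"dx":-0.001,"dy":0,"dz":0,"yaw":0,"hand":0},{"dx":-0.001,"dy":0,"dz":0,"yaw":0,"hand":0}]'
python3 - <<'E'
from h import *
s=state();print(RK(s['ee_pos']),R.from_euler('z',-YAW,degrees=True).apply(s['force']))
E
```

```text
time_s: 6.4
ee_pos: [578.8, 80.9, 115.0]
ee_rot: [-180.0, 0.0, -133.3]
force: [0.6, -0.1, 0.7]
gripper_width: 0.5
time_s: 6.6
ee_pos: [579.4, 81.6, 114.9]
ee_rot: [-180.0, -0.0, -133.3]
force: [-0.1, 0.5, 0.5]
gripper_width: 0.3
time_s: 6.8
ee_pos: [580.1, 82.4, 114.9]
ee_rot: [-180.0, 0.0, -133.3]
force: [0.3, -0.0, 1.2]
gripper_width: 0.3
[-5.57877482e+01  4.62467163e-05  1.14919328e+02] [ 0.19906186 -0.25961615  1.17568871]
```

```bash
python3 -m creep '[{"dx":0,"dy":0,"dz":0.002,"yaw":0,"hand":0},{"dx":0,"dy":0,"dz":0.004,"yaw":0,"hand":0},{"dx":0,"dy":0,"dz":0.006,"yaw":0,"hand":0},{"dx":0,"dy":0,"dz":0.006,"yaw":0,"hand":0}]'; python3 -m creep '[{"dx":0,"dy":0,"dz":0.001,"yaw":0,"hand":0},{"dx":0,"dy":0,"dz":0.002,"yaw":0,"hand":0},{"dx":0,"dy":0,"dz":0.002,"yaw":0,"hand":0}]';python3 -m creep '[{"dx":0,"dy":0,"dz":0.001,"yaw":0,"hand":0},{"dx":0,"dy":0,"dz":0.002,"yaw":0,"hand":0},{"dx":0,"dy":0,"dz":0.002,"yaw":0,"hand":0}]'
```

```text
time_s: 7.2
ee_pos: [580.6, 82.5, 110.3]
ee_rot: [-179.9, 0.1, -133.3]
force: [-2.1, -0.4, 7.7]
gripper_width: 0.2
time_s: 7.5
ee_pos: [580.9, 82.9, 108.9]
ee_rot: [-179.9, 0.2, -133.3]
force: [-2.2, 0.7, 9.1]
gripper_width: 0.1
time_s: 7.8
ee_pos: [581.2, 82.9, 106.1]
ee_rot: [-179.9, 0.2, -133.3]
force: [0.4, 1.6, 5.0]
gripper_width: 0.4
```

```bash
python3 -m creep '[{"dx":0,"dy":0,"dz":0.001,"yaw":0,"hand":0},{"dx":0,"dy":0,"dz":0.002,"yaw":0,"hand":0},{"dx":0,"dy":0,"dz":0.002,"yaw":0,"hand":0}]';python3 -m creep '[{"dx":0,"dy":0,"dz":0.001,"yaw":0,"hand":0},{"dx":0,"dy":0,"dz":0.002,"yaw":0,"hand":0},{"dx":0,"dy":0,"dz":0.002,"yaw":0,"hand":0}]'
```

```text
time_s: 8.1
ee_pos: [579.5, 81.7, 102.6]
ee_rot: [180.0, -0.1, -133.3]
force: [-3.2, -2.2, 4.0]
gripper_width: 0.1
time_s: 8.4
ee_pos: [579.3, 81.2, 101.2]
ee_rot: [-180.0, -0.1, -133.3]
force: [-5.8, -5.8, 7.3]
gripper_width: 0.4
```

```bash
python3 -m creep '[{"dx":0.003,"dy":0,"dz":-0.005,"yaw":0,"hand":0},{"dx":0.006,"dy":0,"dz":-0.015,"yaw":0,"hand":0},{"dx":0.01,"dy":0,"dz":-0.03,"yaw":0,"hand":0},{"dx":0.03,"dy":0,"dz":-0.05,"yaw":0,"hand":0},{"dx":0.06,"dy":0,"dz":-0.05,"yaw":0,"hand":0},{"dx":0.06,"dy":0,"dz":-0.05,"yaw":0,"hand":0}]'
python3 - <<'E'
from h import *
s=state();print(RK(s['ee_pos']),s['force'])
f=grab_frame("wrist");g=grab_frame("side");cv2.imwrite("pics/w4f.png",f[:,:,::-1])
cv2.imwrite("pics/w4.png",np.hstack([cv2.resize(f[130:300,150:420],(540,340)),cv2.resize(g[190:290,200:310],(258,340),interpolation=2)])[:,:,::-1])
ci=camera_info("wrist")
for a in (0,3,6,9,15):
    s=np.radians(30-a); e=lambda L,h:[49-L*np.cos(s)-h*np.sin(s),85,145-L*np.sin(s)+h*np.cos(s)]
    print(a,np.round(e(105,4),1),proj(ci,W(e(105,4))).round(1))
E
```

```text
time_s: 9.0
ee_pos: [536.9, 37.1, 151.7]
ee_rot: [180.0, -0.1, -133.3]
force: [-0.2, 0.5, -0.5]
gripper_width: 0.2
[-118.4443641     0.42458647  151.73852156] [-0.19282695  0.47301602 -0.48670761]
0 [-43.9  85.   96. ] [394.9 318.8]
3 [-46.4  85.  100.9] [397.4 319.8]
6 [-48.5  85.  105.9] [400.1 321.2]
9 [-50.5  85.  111.1] [402.9 323.1]
15 [-53.5  85.  121.7] [408.9 328.7]
```

View pics/w4.png

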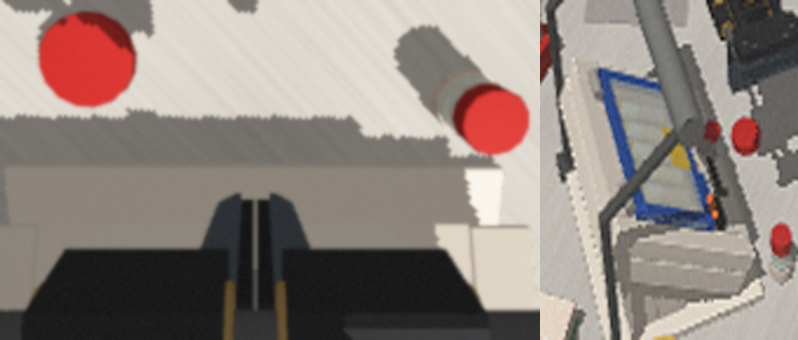

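```bash
python3 - <<'E'
from h import *
g=grab_frame("side");c=camera_info("side")
h=cv2.cvtColor(g,cv2.COLOR_RGB2HSV);m=(abs(h[...,0].astype(int)-113)<10)&(h[...,1]>120)
m[:190]=0;m[280:]=0;m[:,:200]=0;m[:,310:]=0
p=np.argwhere(m)[:,::-1]
q=cv2.convexHull(p.astype(np.int32));print(cv2.approxPolyDP(q,2,True)[:,0].tolist())
for a in (0,3,6,9,15):
    s=np.radians(30-a); e=lambda L,h,y:[49-L*np.cos(s)-h*np.sin(s),y,145-L*np.sin(s)+h*np.cos(s)]
    print(a,[proj(c,W(e(L,4,y))).round(1).tolist() for L,y in((105,90),(105,-90),(0,90),(0,-90))])
E
```

```text
[[274, 255], [271, 257], [242, 254], [225, 210], [249, 214], [270, 243]]
0 [[273.9, 255.8], [254.0, 214.7], [241.5, 252.2], [223.9, 209.6]]
3 [[274.7, 254.4], [254.7, 213.4], [241.4, 252.2], [223.8, 209.6]]
6 [[275.4, 253.0], [255.3, 212.0], [241.4, 252.2], [223.8, 209.6]]
9 [[276.0, 251.6], [255.7, 210.7], [241.3, 252.2], [223.7, 209.6]]
15 [[276.9, 248.7], [256.5, 207.9], [241.2, 252.2], [223.6, 209.6]]
```

```bash
python3 -m creep '[{"dx":-0.015,"dy":-0.025,"dz":0,"yaw":0,"hand":0},{"dx":-0.034,"dy":-0.058,"dz":0,"yaw":0,"hand":0},{"dx":-0.034,"dy":-0.058,"dz":0.02,"yaw":0,"hand":0},{"dx":-0.034,"dy":-0.058,"dz":0.04,"yaw":0,"hand":0},{"dx":-0.034,"dy":-0.058,"dz":0.055,"yaw":0,"hand":0},{"dx":-0.034,"dy":-0.058,"dz":0.065,"yaw":0,"hand":0},{"dx":-0.034,"dy":-0.058,"dz":0.065,"yaw":0,"hand":0}]'
python3 - <<'E'
from h import *
s=state();print(RK(s['ee_pos']),s['force'])
f=grab_frame("wrist");cv2.imwrite("pics/w5.png",f[:,:,::-1])
E
```

```text
time_s: 9.85
ee_pos: [603.9, 24.1, 84.1]
ee_rot: [179.9, -0.1, -133.2]
force: [0.1, -0.8, 0.0]
gripper_width: 0.2
[-81.90058899 -57.23015622  84.1174638 ] [ 0.11125931 -0.75155569  0.02280344]
```

View pics/w5.png

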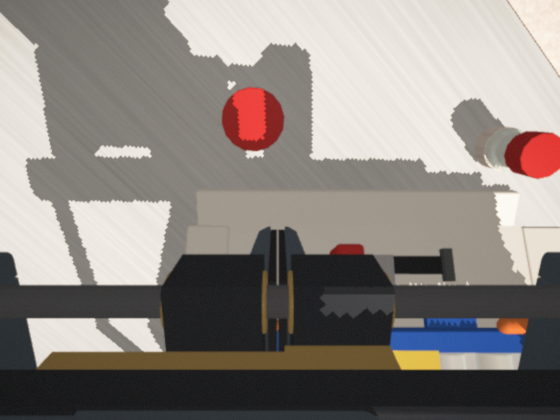

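```bash
python3 -m creep '[{"dx":0,"dy":0.006,"dz":0,"yaw":0,"hand":0},{"dx":0,"dy":0.012,"dz":0,"yaw":0,"hand":0},{"dx":0,"dy":0.018,"dz":0,"yaw":0,"hand":0},{"dx":0,"dy":0.024,"dz":0,"yaw":0,"hand":0},{"dx":0,"dy":0.030,"dz":0,"yaw":0,"hand":0},{"dx":0,"dy":0.035,"dz":0,"yaw":0,"hand":0},{"dx":0,"dy":0.04,"dz":0,"yaw":0,"hand":0}]';python3 -m creep '[{"dx":0,"dy":0.004,"dz":0,"yaw":0,"hand":0},{"dx":0,"dy":0.008,"dz":0,"yaw":0,"hand":0},{"dx":0,"dy":0.012,"dz":0,"yaw":0,"hand":0},{"dx":0,"dy":0.015,"dz":0,"yaw":0,"hand":0},{"dx":0,"dy":0.015,"dz":0,"yaw":0,"hand":0}]'
python3 - <<'E'
from h import *
s=state();print(RK(s['ee_pos']),R.from_euler('z',-YAW,degrees=True).apply(s['force']))
E
```

```text
time_s: 10.6
ee_pos: [575.7, 51.2, 86.5]
ee_rot: [-179.9, 0.1, -133.3]
force: [1.7, -2.0, 2.7]
gripper_width: 0.5
time_s: 11.1
ee_pos: [564.0, 61.8, 85.8]
ee_rot: [180.0, -0.0, -133.3]
force: [0.6, -1.4, 0.9]
gripper_width: 0.8
[-81.84187681  -2.40048801  85.84756615] [-0.61013304 -1.45229416  0.90831858]
```

```bash
python3 -m creep '[{"dx":0,"dy":0.002,"dz":0,"yaw":0,"hand":0},{"dx":0,"dy":0.004,"dz":0,"yaw":0,"hand":0},{"dx":0,"dy":0.004,"dz":0,"yaw":0,"hand":0}]';python3 -m creep '[{"dx":0,"dy":0.002,"dz":0,"yaw":0,"hand":0},{"dx":0,"dy":0.003,"dz":0,"yaw":0,"hand":0},{"dx":0,"dy":0.003,"dz":0,"yaw":0,"hand":0}]';python3 -m creep '[{"dx":0,"dy":0.002,"dz":0,"yaw":0,"hand":0},{"dx":0,"dy":0.003,"dz":0,"yaw":0,"hand":0},{"dx":0,"dy":0.003,"dz":0,"yaw":0,"hand":0}]'
python3 - <<'E'
from h import *
s=state();print(RK(s['ee_pos']),R.from_euler('z',-YAW,degrees=True).apply(s['force']))
E
```

```text
time_s: 11.4
ee_pos: [561.3, 64.3, 85.8]
ee_rot: [180.0, -0.0, -133.3]
force: [1.9, -0.3, 1.0]
gripper_width: 0.6
time_s: 11.7
ee_pos: [559.8, 65.8, 85.9]
ee_rot: [-179.9, 0.0, -133.2]
force: [3.6, -3.2, 0.4]
gripper_width: 0.1
time_s: 12.0
ee_pos: [559.7, 66.1, 86.1]
ee_rot: [-179.6, 0.0, -133.2]
force: [9.0, -8.1, -2.7]
gripper_width: 0.3
[-81.7066185    3.71208102  86.08022366] [  0.26347331 -12.08050131  -2.72426622]
```

```bash
python3 -m creep '[{"dx":0,"dy":0.001,"dz":0,"yaw":0,"hand":0},{"dx":0,"dy":0.001,"dz":0,"yaw":0,"hand":0}]'; python3 -m creep '[{"dx":0,"dy":-0.006,"dz":0,"yaw":0,"hand":0},{"dx":0,"dy":-0.02,"dz":0,"yaw":0,"hand":0},{"dx":0,"dy":-0.03,"dz":-0.01,"yaw":0,"hand":0},{"dx":0.01,"dy":-0.03,"dz":-0.05,"yaw":0,"hand":0},{"dx":0.04,"dy":-0.06,"dz":-0.09,"yaw":0,"hand":0},{"dx":0.04,"dy":-0.1,"dz":-0.13,"yaw":0,"hand":0},{"dx":0.04,"dy":-0.12,"dz":-0.17,"yaw":0,"hand":0},{"dx":0.04,"dy":-0.12,"dz":-0.2,"yaw":0,"hand":0},{"dx":0.04,"dy":-0.12,"dz":-0.2,"yaw":0,"hand":0}]'
python3 - <<'E'
from h import *
ci=camera_info("wrist");f=grab_frame("wrist");g=grab_frame("side")
h=cv2.cvtColor(f,cv2.COLOR_RGB2HSV)
m=((h[...,0]<6)|(h[...,0]>174))&(h[...,1]>150)&(h[...,2]>60); n,l,st,ce=cv2.connectedComponentsWithStats(m.astype('u1'))
for s,c in zip(st[1:],ce[1:]):
    if s[4]>60: print('red',s,c,RK(plane(ray(ci,c),90)))
cv2.imwrite("pics/w6.png",np.hstack([f[100:330,240:560],cv2.resize(g[180:290,200:310],(230,230),interpolation=2)])[:,:,::-1])
E
```

```text
time_s: 12.2
ee_pos: [559.6, 66.1, 86.2]
ee_rot: [-179.5, 0.1, -133.2]
force: [9.1, -10.6, -3.1]
gripper_width: 0.7
time_s: 13.1
ee_pos: [619.2, -43.8, 292.5]
ee_rot: [-179.5, 0.4, -133.3]
force: [0.3, -0.4, 0.4]
gripper_width: 0.6
red [296 127  33  33 816] [312.01715686 143.29166667] [-157.80831713  -80.07833558   90.        ]
red [445 153  27  22 465] [457.92688172 162.96344086] [-137.51351605   72.45669812   90.        ]
red [391 206  19  17 277] [400.38267148 214.29602888] [-81.39578636  17.87845525  90.        ]
red [118 318  47  31 610] [140.37704918 330.39016393] [  65.7248159 -281.1651019   90.       ]
```

View pics/w6.png

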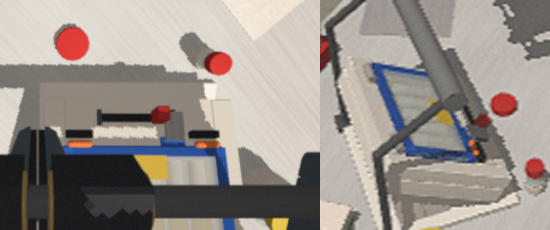

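```bash
python3 -m creep '[{"dx":0,"dy":0.04,"dz":0,"yaw":0,"hand":0},{"dx":0.02,"dy":0.08,"dz":0,"yaw":0,"hand":0},{"dx":0.02,"dy":0.12,"dz":0,"yaw":0,"hand":0},{"dx":0.02,"dy":0.14,"dz":0,"yaw":0,"hand":0},{"dx":0.02,"dy":0.14,"dz":0,"yaw":0,"hand":0},{"dx":0.02,"dy":0.14,"dz":0,"yaw":0,"hand":0}]'
python3 - <<'E'
from h import *
s=state();print(RK(s['ee_pos']));ci=camera_info("wrist");f=grab_frame("wrist")
h=cv2.cvtColor(f,cv2.COLOR_RGB2HSV)
m=((h[...,0]<6)|(h[...,0]>174))&(h[...,1]>150)&(h[...,2]>60); n,l,st,ce=cv2.connectedComponentsWithStats(m.astype('u1'))
for s,c in zip(st[1:],ce[1:]):
    if s[4]>60: print('red',s,c,[RK(plane(ray(ci,c),z)).round(1).tolist() for z in(6,48,90)])
cv2.imwrite("pics/w7.png",cv2.resize(f[130:330,150:420],(810,600))[:,:800,::-1])
E
```

```text
time_s: 13.8
ee_pos: [501.1, 38.9, 285.5]
ee_rot: [-180.0, -0.0, -133.2]
force: [1.5, 0.4, -0.7]
gripper_width: 0.4
[-141.68682481   27.71543568  285.48975216]
red [181 147  33  32 835] [196.81916168 162.2502994 ] [[-148.9, -73.1, 6.0], [-155.2, -63.6, 48.0], [-161.5, -54.2, 90.0]]
red [323 173  23  22 393] [334.09414758 183.4173028 ] [[-122.0, 101.5, 6.0], [-130.8, 94.6, 48.0], [-139.6, 87.8, 90.0]]
red [  31  319   71   43 1368] [ 61.40423977 337.08406433] [[106.4, -284.6, 6.0], [76.3, -255.4, 48.0], [46.1, -226.2, 90.0]]
```

View pics/w7.png

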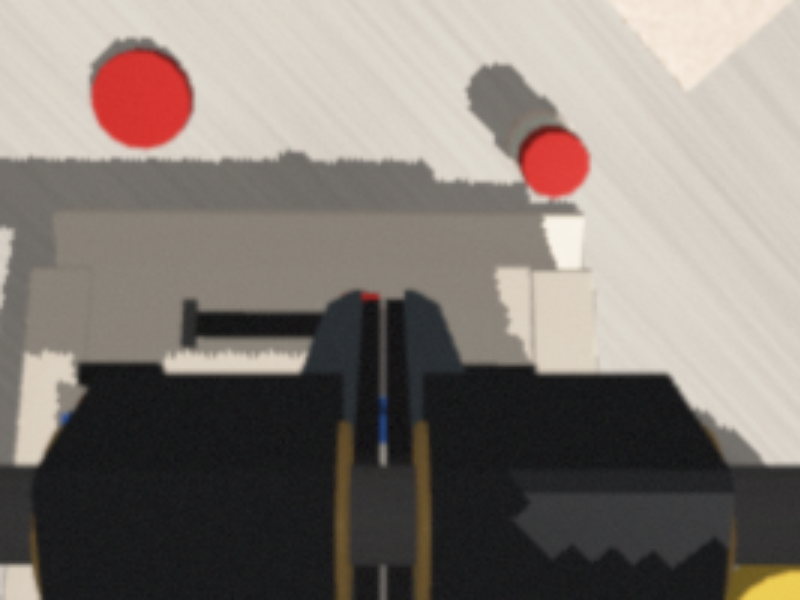

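```bash
python3 -m creep '[{"dx":-0.02,"dy":0,"dz":0,"yaw":0,"hand":0},{"dx":-0.035,"dy":0,"dz":-0.015,"yaw":0,"hand":0},{"dx":-0.035,"dy":0,"dz":-0.015,"yaw":0,"hand":0},{"dx":-0.035,"dy":0,"dz":-0.015,"yaw":0,"hand":0}]'
python3 - <<'E'
from h import *
s=state();print(RK(s['ee_pos']));ci=camera_info("wrist");f=grab_frame("wrist")
def reds(ci,f):
    h=cv2.cvtColor(f,cv2.COLOR_RGB2HSV)
    m=((h[...,0]<6)|(h[...,0]>174))&(h[...,1]>150)&(h[...,2]>60); n,l,st,ce=cv2.connectedComponentsWithStats(m.astype('u1'))
    for s,c in zip(st[1:],ce[1:]):
        if s[4]>60: print('red',s,c,[RK(plane(ray(ci,c),z)).round(1).tolist() for z in(6,48,93)],[RK(plane(ray(ci,(x,s[1])),93))[1].round(1) for x in(s[0],s[0]+s[2])])
reds(ci,f)
E
```

```text
time_s: 14.25
ee_pos: [525.2, 63.7, 300.1]
ee_rot: [180.0, -0.1, -133.3]
force: [-0.3, 0.4, -0.8]
gripper_width: 0.6
[-107.06067728   27.10577205  300.10584469]
red [182 118  33  33 825] [198.04363636 133.67030303] [[-149.0, -73.0, 6.0], [-152.0, -64.0, 48.0], [-155.1, -54.2, 93.0]] [np.float64(-69.7), np.float64(-35.9)]
red [323 142  22  22 380] [333.73947368 152.32105263] [[-125.4, 101.2, 6.0], [-130.5, 94.5, 48.0], [-135.9, 87.4, 93.0]] [np.float64(75.7), np.float64(98.7)]
red [264 194  13  17 200] [270.27 201.91] [[-59.0, 18.7, 6.0], [-70.1, 19.5, 48.0], [-81.9, 20.4, 93.0]] [np.float64(13.6), np.float64(27.7)]
red [  35  318   96   33 1570] [ 84.79872611 333.92292994] [[145.2, -259.5, 6.0], [115.6, -233.6, 48.0], [84.0, -205.7, 93.0]] [np.float64(-262.2), np.float64(-147.3)]
```

```bash
python3 -m creep '[{"dx":0,"dy":-0.03,"dz":0.03,"yaw":0,"hand":0},{"dx":-0.01,"dy":-0.045,"dz":0.07,"yaw":0,"hand":0},{"dx":-0.025,"dy":-0.045,"dz":0.11,"yaw":0,"hand":0},{"dx":-0.025,"dy":-0.045,"dz":0.15,"yaw":0,"hand":0},{"dx":-0.025,"dy":-0.045,"dz":0.18,"yaw":0,"hand":0},{"dx":-0.025,"dy":-0.045,"dz":0.2,"yaw":0,"hand":0},{"dx":-0.025,"dy":-0.045,"dz":0.215,"yaw":0,"hand":0},{"dx":-0.025,"dy":-0.045,"dz":0.215,"yaw":0,"hand":0}]'; python3 -m creep '[{"dx":0,"dy":0.006,"dz":0,"yaw":0,"hand":0},{"dx":0,"dy":0.012,"dz":0,"yaw":0,"hand":0},{"dx":0,"dy":0.017,"dz":0,"yaw":0,"hand":0},{"dx":0,"dy":0.017,"dz":0,"yaw":0,"hand":0}]'
python3 - <<'E'
from h import *
s=state();print(RK(s['ee_pos']),R.from_euler('z',-YAW,degrees=True).apply(s['force']))
E
```

```text
time_s: 15.1
ee_pos: [572.2, 50.8, 83.2]
ee_rot: [179.8, -0.3, -133.3]
force: [0.2, 0.5, -0.6]
gripper_width: 0.1
time_s: 15.5
ee_pos: [561.9, 64.0, 86.8]
ee_rot: [-180.0, 0.0, -133.2]
force: [-0.8, 0.9, -0.0]
gripper_width: 0.6
[-81.71896282   0.66240713  86.7825671 ] [ 0.12436403  1.24550812 -0.02654757]
```

```bash
python3 -m creep '[{"dx":0,"dy":0.002,"dz":0,"yaw":0,"hand":0},{"dx":0,"dy":0.004,"dz":0,"yaw":0,"hand":0},{"dx":0,"dy":0.004,"dz":0,"yaw":0,"hand":0}]'; python3 -m creep '[{"dx":0,"dy":0.003,"dz":0,"yaw":0,"hand":0},{"dx":0,"dy":0.006,"dz":0,"yaw":0,"hand":0},{"dx":0,"dy":0.006,"dz":0,"yaw":0,"hand":0}]'
python3 - <<'E'
from h import *
s=state();print(RK(s['ee_pos']),R.from_euler('z',-YAW,degrees=True).apply(s['force']))
E
python3 -m creep '[{"dx":0,"dy":0.003,"dz":0,"yaw":0,"hand":0},{"dx":0,"dy":0.006,"dz":0,"yaw":0,"hand":0},{"dx":0,"dy":0.006,"dz":0,"yaw":0,"hand":0}]'
python3 - <<'E'
from h import *
s=state();print(RK(s['ee_pos']),R.from_euler('z',-YAW,degrees=True).apply(s['force']))
E
```

```text
time_s: 15.8
ee_pos: [560.1, 65.8, 86.4]
ee_rot: [-179.9, 0.0, -133.2]
force: [1.2, -1.4, 1.3]
gripper_width: 0.0
time_s: 16.1
ee_pos: [559.7, 66.4, 86.7]
ee_rot: [-179.3, 0.1, -133.1]
force: [10.4, -14.0, -4.8]
gripper_width: 0.4
[-81.4225593    3.94006444  86.70184175] [ -3.01700301 -17.19592179  -4.76699296]
time_s: 16.4
ee_pos: [559.4, 67.0, 87.1]
ee_rot: [-178.7, 0.2, -133.0]
force: [18.9, -25.4, -9.3]
gripper_width: 0.1
[-81.20668816   4.55637058  87.05363113] [ -5.57612689 -31.18529342  -9.26468213]
```

```bash
python3 -m creep '[{"dx":0,"dy":-0.012,"dz":0,"yaw":0,"hand":0},{"dx":0,"dy":-0.03,"dz":0,"yaw":0,"hand":0},{"dx":0,"dy":-0.035,"dz":-0.03,"yaw":0,"hand":0},{"dx":0.01,"dy":-0.035,"dz":-0.07,"yaw":0,"hand":0},{"dx":0.025,"dy":-0.015,"dz":-0.11,"yaw":0,"hand":0},{"dx":0.025,"dy":0.012,"dz":-0.15,"yaw":0,"hand":0},{"dx":0.025,"dy":0.012,"dz":-0.19,"yaw":0,"hand":0},{"dx":0.025,"dy":0.012,"dz":-0.215,"yaw":0,"hand":0},{"dx":0.025,"dy":0.012,"dz":-0.215,"yaw":0,"hand":0},{"dx":0.025,"dy":0.012,"dz":-0.215,"yaw":0,"hand":0}]'
python3 - <<'E'
from h import *
s=state();print(RK(s['ee_pos']));ci=camera_info("wrist");f=grab_frame("wrist")
h=cv2.cvtColor(f,cv2.COLOR_RGB2HSV)
m=((h[...,0]<6)|(h[...,0]>174))&(h[...,1]>150)&(h[...,2]>60); n,l,st,ce=cv2.connectedComponentsWithStats(m.astype('u1'))
for s,c in zip(st[1:],ce[1:]):
    if s[4]>60: print('red',s[:4],[RK(plane(ray(ci,c),z)).round(1).tolist() for z in(12,52,93)],[RK(plane(ray(ci,(x,s[1])),93))[1].round(1) for x in(s[0],s[0]+s[2])])
g=grab_frame("side");h=cv2.cvtColor(g,cv2.COLOR_RGB2HSV);m=(abs(h[...,0].astype(int)-113)<10)&(h[...,1]>120)
m[:190]=0;m[280:]=0;m[:,:200]=0;m[:,310:]=0
q=cv2.convexHull(np.argwhere(m)[:,::-1].astype(np.int32));print(cv2.approxPolyDP(q,2,True)[:,0].tolist())
E
```

```text
time_s: 17.4
ee_pos: [524.5, 64.5, 300.6]
ee_rot: [180.0, -0.0, -133.3]
force: [-0.3, 0.4, -0.6]
gripper_width: 0.6
[-106.97286342   28.231772    300.62772823]
red [181 118  33  32] [[-149.3, -71.8, 12.0], [-152.1, -63.0, 52.0], [-155.0, -54.1, 93.0]] [np.float64(-69.7), np.float64(-35.8)]
red [322 141  22  22] [[-126.3, 100.2, 12.0], [-131.1, 93.9, 52.0], [-136.0, 87.5, 93.0]] [np.float64(75.9), np.float64(98.9)]
red [263 194  13  17] [[-60.0, 18.6, 12.0], [-70.6, 19.4, 52.0], [-81.5, 20.3, 93.0]] [np.float64(13.7), np.float64(27.8)]
red [ 34 318  97  32] [[141.4, -255.3, 12.0], [113.2, -230.6, 52.0], [84.3, -205.2, 93.0]] [np.float64(-262.6), np.float64(-146.2)]
[[274, 255], [271, 257], [242, 254], [225, 210], [249, 214], [271, 245]]
```

Under 31 N the knob stayed at the same spot, so it is on its end stop. The lid outline hasn't changed since it snapped shut, and the arm is clear.

```bash
python3 -c "
from workcell import *
print(workorder.job_done(),state()['time_s'])"
```

```text
the job is handed in; nothing more can be done
the job is handed in; nothing more can be done
```

The lid is shut, the lock knob is at its end stop, and I handed the job in at about 17.4 s of the 51 s allowed. No verdict was reported.

**Lid:** The move command cannot tilt the tool, so I did not come in at 30° as you described. With the tool pointing straight down just in front of the lamp bar, I pressed the lid's front edge near the tab instead of the tab itself. The force peaked at about 9 N and dropped as the catch let go. I then felt about 11 N against the lid, and lifted off. In the side view the lid's outline fits fully shut to within a degree or two, and it looked the same after locking.

**Lock:** I pushed the knob along +y with closed fingers until it stopped. I pushed it again at about 31 N and it stayed put (20.4 mm against 20.3 mm from the rack's centre).

**Checks that disagreed or were missing:**
- **Knob travel:** I measured about 41 mm from where it started. That matches the full 50 mm only if it started about 9 mm along. I had guessed the end would be near 25 mm, so I rely on the firm stop at 31 N, not on that number.
- **Contact near the lamp:** I could not tell whether the sideways force at the end of the press came from the lid or from the lamp bar. It was only about 8 N.
- **Bystanders:** The cap and vial did not move between the two views I took late in the run. I did not measure the other bystanders at the end, but the arm never went near them.

At hand-in the arm was about 300 mm above the bench, touching nothing. I viewed 10 pictures.

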